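# Clamp a tile in the sprung painting holder

### The arm

A 6-joint arm with a two-finger parallel gripper is mounted at the origin on the work surface. World frame = base frame: x ahead of the robot, y to its left, z up, the work surface at z = 0. Lengths are in mm, angles in rad, forces in N, time in s.
With the tool pointing down it reaches from about 325 to 850 mm from the base axis. Payload 4.4 kg.
Tool frame: the origin (TCP) lies on the centre line of the jaws, within the pads' length; the fingertips stand 22 mm ahead of it and the grasp point (between the pads) lies 3 mm ahead of it (env.tips_ahead is the distance from the TCP to the fingertips, in mm); z points along the fingers, y is the direction in which the jaws open and shut (so a half turn about z gives the same grasp; the last joint's range is limited). The gripper opens to 94 mm and grips with 3 to 60 N. Pads are 16 mm wide; open, the fingers measure 119 mm over their backs; the gripper's body (75 mm by 177 mm) begins 78 mm behind the grasp point.
Start: joints at [-1.304, 0.207, 1.542, -0, 1.393, -0.15], TCP at [232.769, -525.781, 227.447] pointing down, gripper open.
Joint ranges: [-2.73, 2.73], [-0.86, 2.22], [0.23, 2.46], [-1.11, 4.25], [0.08, 2.63], [-2.82, 2.82]. Speed limits (rad/s): [2.79, 2.79, 3.14, 3.14, 3.14, 3.14].

### API

Orientations are given as a unit quaternion [x, y, z, w].
In Python, from bench import telemetry, get_image, env gives the robot as it stands.
- The arm moves only by the tool drive_tool, never from a script. Its arguments are lists of equal length, an entry for each row: "dp": the shift along the tool's x, y, z in cm, a list of three; "dr": the turn, a rotation vector about the tool's x, y, z in rad, a list of three. In form: {"dp": [[tx, ty, tz], ...], "dr": [[wx, wy, wz], ...]}. A call has 1 to 8 rows; each row shifts and turns the commanded pose from where the row before left it, along the tool's axes as they then stand; what a row does not reach is not made up. A row lasts 1/8 s, in which the tool goes at most 62.5 mm and 10.7 degrees, less where a joint would pass 70% of its speed; a pose out of reach is approached as far as the arm can. A call is refused whole if a number of a shift passes 6.25 or a number of a turn 0.188, either way. A call with a gripper value outside its range is refused whole. "gripper" is the closure, from -1 (fully open) to 1 (shut), set as the call begins (left out, the last holds). The fingers move at their own pace and stop on an object; "newtons" is the grip in N (left out, the last holds). Time passes only in rows, so rows that do not move let the fingers close. It gives the time, the measured TCP pose, the force and the opening at its end, in the units of the state.
- telemetry.state(): the state, without advancing time (a new reading comes with each control period).
- get_image(name): name is "scene" or "top" or "wrist"; returns a dict with "image" (480x640x3 uint8, red, green, blue), "fx", "fy", "cx", "cy" (pixels), "dist" ([k1, k2, p1, p2, k3] as OpenCV has them; the pictures are not rectified), "R" (3x3) and "t" (3): a world point X has camera coordinates R X + t. Camera axes: x right, y down, z forward; pixel columns grow to the right and rows downward; lengths in mm; the calibration is good to about 2 mm. A picture is of the moment at which its call begins. There is no depth.
- env.hand_in(): hands the job in, once; it reports no verdict.
The state is a dict: "clock": time; "joint_positions": joint angles; "dq": joint speeds; "joint_efforts": joint torques, N m; "position": TCP position; "tcp_rot": TCP orientation; "force": force on the tool from outside, world axes, zero at the start; "moment": the same for the moment, N m; "finger_gap": opening from 0.0 (shut) to 1.0 (fully open).
Only numpy, scipy, OpenCV 4.12 (cv2) and the standard library are available. Lean on these libraries where they do the work, as an engineer would, in place of code of your own. Each camera call takes 0.05 s, during which the arm holds its last target.

### The job

Pick up the long oblong tile and clamp it in the wooden tile holder, ready for painting: the sprung jaw has to be pushed back (the end of the held tile can do that) so that the tile can be lowered into the opened gap and let go. It should finish lying flat on the holder's bed, lengthwise and centred across its width, gripped between the low stop and the jaw.

Things in the scene. Friction and masses are not known exactly. Their poses are not given: they have to be found in the camera images.
- long_tile: Longest of three loose flat cream clay tiles on the table: an oblong slab 120 mm long (its x), 50 mm wide (its y), 20 mm thick (z), about 0.26 kg, thin dark border line on top. Origin at the centre of its underside. The other two (a 90 mm square, 14 mm thick, and a 70 x 50 x 20 mm oblong) are not wanted.
- holder: Wooden holder fixed on the table, base 262 x 104 x 14 mm, bed 44 mm wide with its top 30 mm above the table. Origin at table height under the centre of the seated tile; x runs along the holder from stop to sprung jaw, z up. The stop's inner face is at x = -60 mm, its top 12 mm above the bed. Behind the jaw a back post at x = 121 to 155 mm rises 34 mm above the bed.
- jaw (a joint): Sprung upright plate of the holder, 80 mm wide, 10 mm thick, top 49 mm above the bed. 0 m at rest (face at holder x = +40 mm, gap to the stop 100 mm); grows as it is pushed along the holder's +x, at most 0.045 (gap 145 mm); 0.020 with the tile clamped. Spring: 2.4 N at rest, 5 N at 0.020, 8 N at 0.045; let go, it closes within a second.
Mind the look-alikes: they are no part of the job. What is shaped like the long_tile but red or yellow is not meant.

How it is judged:
By the outcome, as a careful person would: the job done as asked, in the order asked, and still so for the second after the job is handed in, with the robot touching nothing.
It also fails if it takes over 42 s, if anything falls off the work surface, if the arm or the gripper's body presses on something with over 40 N, if the wrist force passes 120 N, or if a joint passes its speed limit or range.

## Working session

There is one attempt and no reset: what is moved stays moved. The work goes in short steps, Python scripts to look and compute and a tool call to move; the robot and the scene stay as the last step left them, time stands still between calls to the robot, and variables do not carry over. Pictures are saved under pics/ and viewed, and the job is handed in when it is done.

Besides the shell and the picture viewer there is one more tool, called after "Emit:" by a JSON object that holds its "name" and its "arguments". drive_tool: Moves the arm, as the interface text tells. Its arguments: {"type":"object","properties":{"dp":{"type":"array"},"dr":{"type":"array"},"gripper":{"type":"number"},"newtons":{"type":"number"}},"required":["dp","dr"]}

```bash
mkdir -p pics; ls; python3 - <<'E'
from bench import telemetry,get_image,env
import cv2,numpy as np
print(telemetry.state(), env.tips_ahead)
for n in ["scene","top","wrist"]:
    d=get_image(n); cv2.imwrite(f"pics/{n}0.png",d["image"][:,:,::-1])
    np.savez(f"{n}0.npz",**{k:np.array(v) for k,v in d.items()})
    print(n,d["fx"],d["cx"],d["cy"],np.round(-np.array(d["R"]).T@np.array(d["t"])),d["dist"])
E
```

```text
pics
{'clock': 0.0, 'joint_positions': array([-1.30447467e+00,  2.07424841e-01,  1.54294778e+00, -3.64248655e-05,
        1.39351280e+00, -1.50510330e-01]), 'dq': array([ 0.00187051,  0.00098665,  0.0003073 ,  0.00233569, -0.0008311 ,
       -0.00044537]), 'joint_efforts': array([ 1.98174084e-04, -3.70882416e+01, -2.81417942e+01,  6.98674237e-02,
        3.60382057e-02, -1.72265532e-04]), 'position': array([ 232.56734294, -525.02991647,  226.29095815]), 'tcp_rot': array([ 9.78358578e-01,  2.06913457e-01, -8.42383428e-05, -1.14342644e-03]), 'force': array([ 0.24069201, -0.78425813, -0.43754207]), 'moment': array([0.033181  , 0.00395818, 0.0258009 ]), 'finger_gap': 1.0010121144524473} 22.0
scene 483.22741372522 318.76682066148214 253.72997167072765 [ 937. -525. 1097.] [-0.04464148  0.          0.          0.          0.        ]
top 440.1145525656345 325.40510573696315 232.10758958052293 [ 352. -134.  876.] [-0.04932784  0.          0.          0.          0.        ]
wrist 347.26005935700323 318.0811971026258 244.07051538535984 [ 293. -497.  384.] [-0.05522939  0.          0.          0.          0.        ]
```

View pics/top0.png

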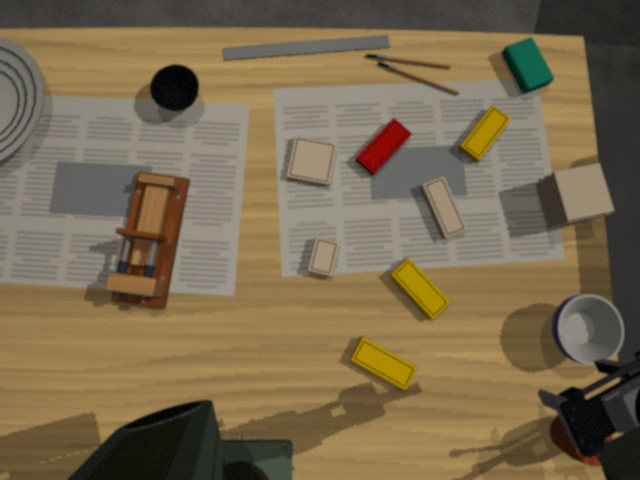

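View pics/scene0.png

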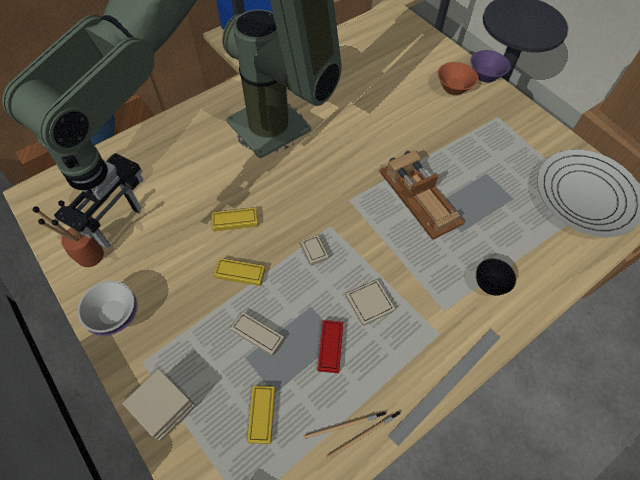

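View pics/wrist0.png

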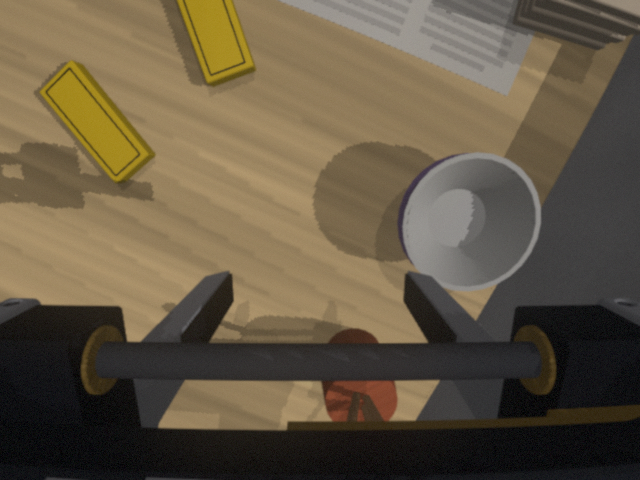

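The top view shows the cream long tile at about (443,207). In the holder, the stop is at (158,180), the jaw at (141,233) and the back post at (132,285). The red and yellow look-alikes lie around the tile. Next I'll measure.

```bash
cat > h.py <<'E'
import numpy as np,cv2
def K(d): return np.array([[d["fx"],0,d["cx"]],[0,d["fy"],d["cy"]],[0,0,1]],float)
def ray(d,uv):
    p=cv2.undistortPoints(np.array(uv,float).reshape(-1,1,2),K(d),np.array(d["dist"],float)).reshape(-1,2)
    R=np.array(d["R"]);c=-R.T@np.array(d["t"])
    return c,np.c_[p,np.ones(len(p))]@R
def plane(d,uv,z):
    c,v=ray(d,uv); return c+v*((z-c[2])/v[:,2])[:,None]
def proj(d,X):
    R=np.array(d["R"]);return cv2.projectPoints(np.array(X,float).reshape(-1,1,3),cv2.Rodrigues(R)[0],np.array(d["t"],float),K(d),np.array(d["dist"],float))[0].reshape(-1,2)
def cream(im):
    hsv=cv2.cvtColor(im,cv2.COLOR_RGB2HSV); return hsv
def crop(im,x0,y0,x1,y1,s,fn):
    cv2.imwrite(fn,cv2.resize(im[y0:y1,x0:x1,::-1],None,fx=s,fy=s,interpolation=cv2.INTER_CUBIC))
E
python3 - <<'E'
from h import *
t=np.load("top0.npz");s=np.load("scene0.npz")
crop(t["image"],90,160,210,320,3.7,"pics/tc.png") 
crop(s["image"],370,140,480,245,5,"pics/sc.png")
a=t["image"];hsv=cv2.cvtColor(a,cv2.COLOR_RGB2HSV)
for p in [(443,207),(443,195),(310,160),(325,258),(470,210),(430,170),(400,240)]: print(p,a[p[1],p[0]],hsv[p[1],p[0]])
b=s["image"];hs=cv2.cvtColor(b,cv2.COLOR_RGB2HSV)
for p in [(257,332),(370,300),(285,350),(220,330)]: print(p,b[p[1],p[0]],hs[p[1],p[0]])
E
```

```text
(443, 207) [159 142 116] [ 18  69 159]
(443, 195) [157 143 116] [ 20  67 157]
(310, 160) [165 148 124] [ 18  63 165]
(325, 258) [164 146 120] [ 18  68 164]
(470, 210) [153 145 133] [ 18  33 153]
(430, 170) [100 101 100] [ 60   3 101]
(400, 240) [157 151 137] [ 21  32 157]
(257, 332) [154 146 128] [ 21  43 154]
(370, 300) [153 145 128] [ 20  42 153]
(285, 350) [109 111 114] [108  11 114]
(220, 330) [151 153 146] [ 39  12 153]
```

View pics/tc.png

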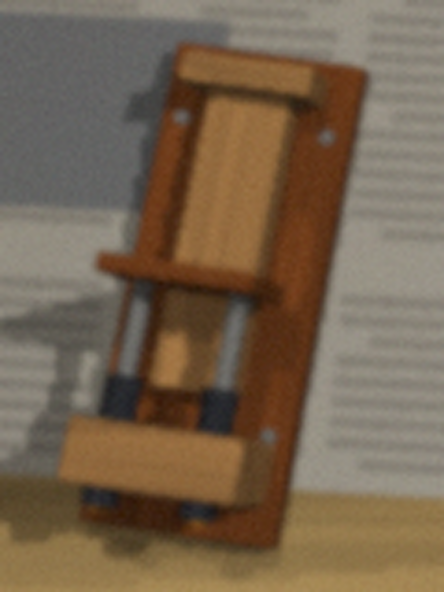

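View pics/sc.png

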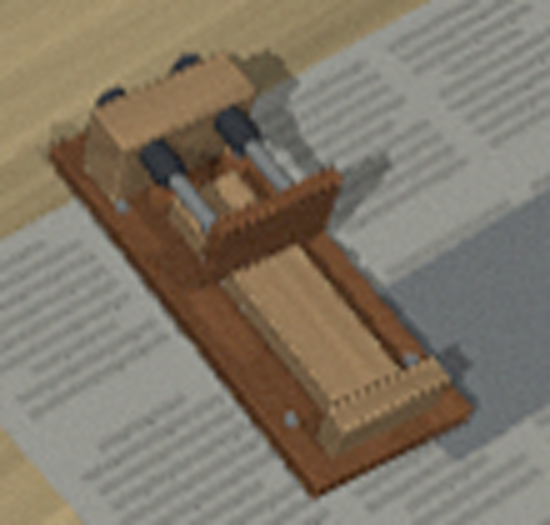

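```bash
python3 - <<'E'
from h import *
t=np.load("top0.npz");s=np.load("scene0.npz")
for d,z,box,smin,n in ((t,20,(415,165,475,245),50,"top"),(s,20,(222,305,295,362),27,"scene")):
    x0,y0,x1,y1=box
    hsv=cv2.cvtColor(cv2.GaussianBlur(d["image"],(3,3),0),cv2.COLOR_RGB2HSV)[y0:y1,x0:x1]
    m=((hsv[...,1]>smin)&(hsv[...,2]>130)).astype(np.uint8)
    cs,_=cv2.findContours(cv2.morphologyEx(m,cv2.MORPH_CLOSE,np.ones((3,3))),cv2.RETR_EXTERNAL,cv2.CHAIN_APPROX_NONE)
    c=max(cs,key=cv2.contourArea).reshape(-1,2)+[x0,y0]
    P=plane(d,c,20)[:,:2].astype(np.float32)
    r=cv2.minAreaRect(P);b=cv2.boxPoints(r);print(n,len(cs),r,np.round(b,1).tolist())
    im=d["image"].copy();cv2.polylines(im,[np.int32(np.round(proj(d,np.c_[b,[20]*4])))],1,(255,0,0));crop(im,x0-10,y0-10,x1+10,y1+10,6,f"pics/t_{n}.png")
    cv2.imwrite(f"pics/m_{n}.png",m*255)
def tc(u,v):return ((u+.5)/3.7-.5+90,(v+.5)/3.7-.5+160)
def sc(u,v):return ((u+.5)/5-.5+370,(v+.5)/5-.5+140)
T={"base":(14,[(180,43),(370,70),(278,548)]),"stopin":(42,[(178,80),(312,103)]),"stopout":(42,[(185,50),(322,68)]),"jawTop":(79,[(98,252),(283,283)]),"post":(64,[(72,415),(250,440),(235,505),(58,480)])}
S={"base":(14,[(468,408),(316,495),(50,153)]),"stopin":(42,[(434,360),(328,408)]),"stopout":(42,[(450,380),(338,438)]),"jawTop":(79,[(340,172),(213,240)]),"post":(64,[(255,103),(118,150),(88,105),(228,52)])}
for n,d,D,f in (("top",t,T,tc),("scene",s,S,sc)):
    for k,(z,p) in D.items(): print(n,k,np.round(plane(d,[f(*q) for q in p],z)[:,:2],1).tolist())
E
```

```text
top 1 ((543.3792114257812, -400.75408935546875), (118.35417938232422, 46.70957565307617), 21.778217315673828) [[479.79998779296875, -401.0], [497.1000061035156, -444.3999938964844], [607.0, -400.5], [589.7000122070312, -357.1000061035156]]
scene 1 ((544.572265625, -399.4881591796875), (117.83092498779297, 52.322242736816406), 21.30526351928711) [[480.20001220703125, -396.5], [499.20001220703125, -445.29998779296875], [609.0, -402.5], [590.0, -353.70001220703125]]
top base [[615.3, 218.7], [600.1, 113.6], [343.0, 149.8]]
top stopin [[586.5, 206.8], [574.1, 135.2]]
top stopout [[602.9, 204.3], [593.1, 131.0]]
top jawTop [[488.1, 225.7], [472.7, 132.7]]
top post [[408.4, 239.6], [396.3, 149.9], [364.4, 155.6], [376.2, 244.4]]
scene base [[613.6, 220.0], [604.1, 115.8], [347.3, 151.7]]
scene stopin [[589.6, 207.9], [577.9, 141.2]]
scene stopout [[603.8, 205.7], [594.5, 132.5]]
scene jawTop [[485.0, 228.3], [477.8, 142.4]]
scene post [[415.2, 235.1], [395.0, 151.8], [361.4, 159.4], [379.1, 248.2]]
```

View pics/t_top.png

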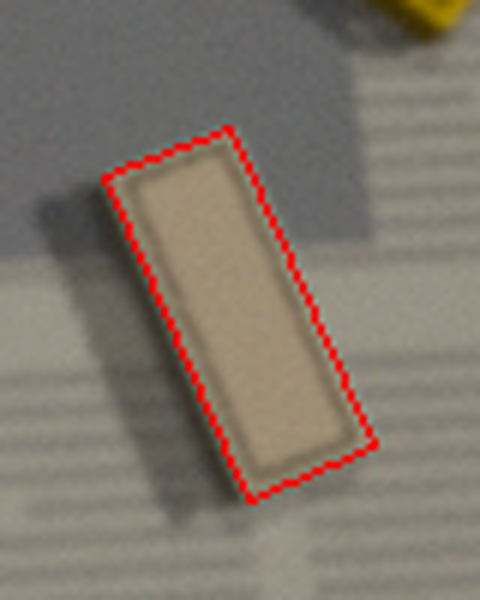

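View pics/t_scene.png

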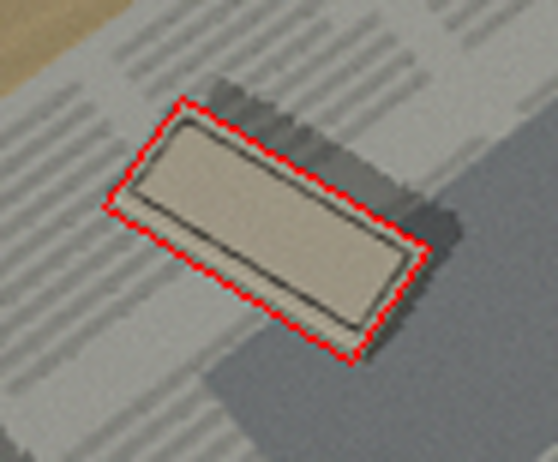

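Tile: the top and scene views agree on centre (543.4,-400.8) and axis 21.8°, size 118x47 mm against the nominal 120x50. Holder: origin about (523,179), x axis at 172°. The base edge measures 260 mm against 262. I'll move over the tile now.

Emit:
{"name": "drive_tool", "arguments": {"dp": [[4.2,0.15,1],[4.2,0.15,1],[4.2,0.15,1],[4.2,0.15,1],[4.2,0.15,1],[4.2,0.15,1],[4.2,0.15,1],[4.1,0.1,1]], "dr": [[0,0,0],[0,0,0],[0,0,0],[0,0,0],[0,0,0],[0,0,0],[0,0,0],[0,0,0.037]], "gripper": -1, "newtons": 35}}

```text
clock: 1.15
position: [544.8, -399.8, 146.6]
tcp_rot: [0.982, 0.188, -0.0, -0.0]
force: [-0.4, -0.5, -0.5]
finger_gap: 1.0
```

Emit:
{"name": "drive_tool", "arguments": {"dp": [[0,0,0],[0,0,0]], "dr": [[0,0,0],[0,0,0]]}}

```text
clock: 1.4
position: [543.2, -400.6, 147.0]
tcp_rot: [0.982, 0.189, -0.001, -0.0]
force: [-0.1, -0.7, -0.4]
finger_gap: 0.999
```

```bash
cat >> h.py <<'E'
from scipy.spatial.transform import Rotation as Ro
def st():
    from bench import telemetry
    s=telemetry.state();r=Ro.from_quat(s["tcp_rot"]).as_matrix()
    print("t",round(s["clock"],2),"p",np.round(s["position"],1),"yaw",round(np.degrees(np.arctan2(r[1,0],r[0,0])),2),"z",np.round(r[:,2],3),"F",np.round(s["force"],1),"gap",round(s["finger_gap"],3),"q",np.round(s["joint_positions"],2))
    return s["position"],r
def snap(n,tag):
    from bench import get_image
    d=get_image(n);cv2.imwrite(f"pics/{n}_{tag}.png",d["image"][:,:,::-1]);np.savez(f"{n}_{tag}.npz",**{k:np.array(v) for k,v in d.items()});return d
E
python3 - <<'E'
from h import *
p,r=st();d=snap("wrist","1")
print("to tile (tool,mm)",r.T@(np.array([543.4,-400.8,25])-p))
E
```

```text
t 1.4 p [ 543.2 -400.6  147. ] yaw 21.79 z [-0.001  0.    -1.   ] F [-0.1 -0.7 -0.4] gap 0.999 q [-0.76  0.48  1.35 -0.    1.31  0.43]
to tile (tool,mm) [  0.27569805   0.31863549 121.97413855]
```

View pics/wrist_1.png

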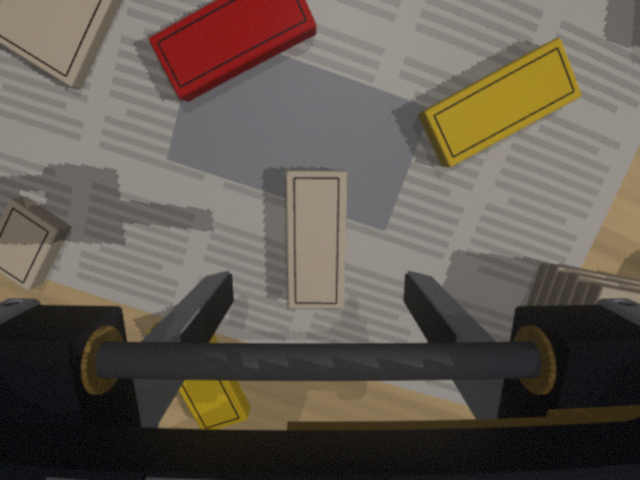

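The wrist view shows the tile centred between the open fingers, with corners near (287,171), (347,171), (344,307) and (289,307). I'll check its position numerically from this view.

```bash
python3 - <<'E'
from h import *
d=np.load("wrist_1.npz")
hsv=cv2.cvtColor(cv2.GaussianBlur(d["image"],(3,3),0),cv2.COLOR_RGB2HSV)[150:330,270:370]
m=((hsv[...,1]>28)&(hsv[...,2]>120)).astype(np.uint8)
m=cv2.morphologyEx(m,cv2.MORPH_CLOSE,np.ones((5,5)))
c=max(cv2.findContours(m,cv2.RETR_EXTERNAL,cv2.CHAIN_APPROX_NONE)[0],key=cv2.contourArea).reshape(-1,2)+[270,150]
print(c.min(0),c.max(0))
print(cv2.minAreaRect(plane(d,c,20)[:,:2].astype(np.float32)))
P=plane(d,[(287,171),(347,171),(344.5,308),(288.5,308)],20)[:,:2];print(P.round(1),P.mean(0))
E
```

```text
[287 171] [346 309]
((541.447998046875, -398.3407897949219), (119.41500854492188, 49.48232650756836), 21.25833511352539)
[[ 587.9 -354.2]
 [ 605.8 -398.9]
 [ 495.9 -442.9]
 [ 477.5 -397.1]] [ 541.75258268 -398.28105597]
```

Within 2.5 mm, so I'll descend and grasp.

Emit:
{"name": "drive_tool", "arguments": {"dp": [[0,0,3.5],[-0.05,0,3.5],[0,0,3],[0,0,1.7],[0,0,0.5],[0,0,0]], "dr": [[0,0,0],[0,0,0],[0,0,0],[0,0,0],[0,0,0],[0,0,0]]}}

```text
clock: 2.2
position: [543.5, -401.6, 26.3]
tcp_rot: [0.982, 0.189, 0.0, 0.001]
force: [-0.1, -0.1, 0.0]
finger_gap: 0.998
```

Emit:
{"name": "drive_tool", "arguments": {"dp": [[0,0,0],[0,0,0],[0,0,0],[0,0,0],[0,0,0],[0,0,0]], "dr": [[0,0,0],[0,0,0],[0,0,0],[0,0,0],[0,0,0],[0,0,0]], "gripper": 1, "newtons": 35}}

```text
clock: 2.95
position: [542.9, -399.8, 25.4]
tcp_rot: [0.982, 0.189, -0.0, -0.001]
force: [-1.3, 4.4, 4.6]
finger_gap: 0.528
```

Emit:
{"name": "drive_tool", "arguments": {"dp": [[0,0,-1],[0,0,-4],[0,0,-5],[0,0,-5],[0,0,0],[0,0,0]], "dr": [[0,0,0],[0,0,0],[0,0,0],[0,0,0],[0,0,0],[0,0,0]]}}

```text
clock: 3.7
position: [542.5, -400.5, 174.0]
tcp_rot: [0.982, 0.189, -0.001, -0.001]
force: [-0.4, 0.2, -3.4]
finger_gap: 0.529
```

```bash
python3 - <<'E'
from h import *
p,r=st();d=snap("wrist","2")
# to hover: holder origin xy, z=190
print(r.T@(np.array([523,179,190])-p)/10)
E
```

```text
t 3.7 p [ 542.5 -400.5  174. ] yaw 21.75 z [-0.002  0.001 -1.   ] F [-0.4  0.2 -3.4] gap 0.529 q [-0.76  0.46  1.33 -0.    1.36  0.43]
[ 19.66031231 -54.54490008  -1.53227849]
```

View pics/wrist_2.png

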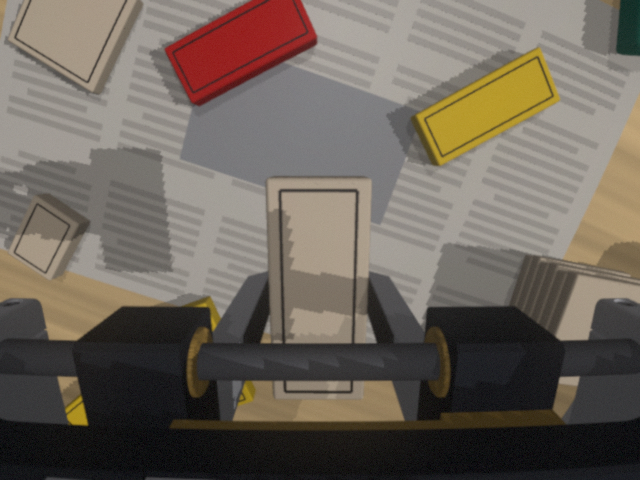

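The tile is held squarely; its far edge is at row 178 and its near edge at row 398. I'll move it to hover above the holder.

Emit:
{"name": "drive_tool", "arguments": {"dp": [[0.7,-2,-0.2],[1.4,-4,-0.2],[1.6,-4.4,-0.2],[1.6,-4.4,-0.2],[1.6,-4.4,-0.2],[1.6,-4.4,-0.2],[1.6,-4.4,-0.2],[1.6,-4.4,-0.1]], "dr": [[0,0,0],[0,0,0],[0,0,0],[0,0,0],[0,0,0],[0,0,0],[0,0,0],[0,0,0]]}}

```text
clock: 4.75
position: [530.0, -53.6, 189.0]
tcp_rot: [0.982, 0.189, -0.001, -0.001]
force: [0.2, 0.5, -3.2]
finger_gap: 0.526
```

Emit:
{"name": "drive_tool", "arguments": {"dp": [[1.6,-4.4,0],[1.6,-4.4,0],[1.6,-4.4,0],[1.6,-4.4,0],[1.2,-3,0],[0.4,-1.5,0]], "dr": [[0,0,0],[0,0,0],[0,0,0],[0,0,0],[0,0,0],[0,0,0]]}}

```text
clock: 5.5
position: [522.0, 180.5, 189.0]
tcp_rot: [0.982, 0.19, -0.002, -0.0]
force: [-0.8, 0.1, -3.6]
finger_gap: 0.529
```

Emit:
{"name": "drive_tool", "arguments": {"dp": [[0,0,0],[0,0,0],[0,0,0],[0,0,0],[0,0,0],[0,0,0],[0,0,0]], "dr": [[0,0,0.08],[0,0,0.12],[0,0,0.12],[0,0,0.12],[0,0,0.08],[0,0,0],[0,0,0]]}}

```text
clock: 6.38
position: [523.7, 178.1, 190.0]
tcp_rot: [0.998, -0.07, -0.0, 0.0]
force: [-0.0, 0.3, -3.2]
finger_gap: 0.529
```

```bash
python3 - <<'E'
from h import *
p,r=st()
for n in ("wrist","top"): snap(n,"3")
E
```

```text
t 6.38 p [523.7 178.1 190. ] yaw -7.99 z [-0.001 -0.    -1.   ] F [-0.   0.3 -3.2] gap 0.529 q [ 0.17  0.19  1.64 -0.    1.31  1.88]
```

View pics/wrist_3.png

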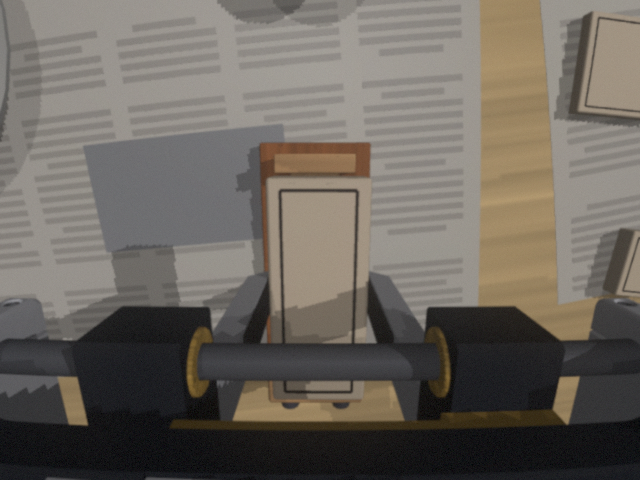

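View pics/top_3.png

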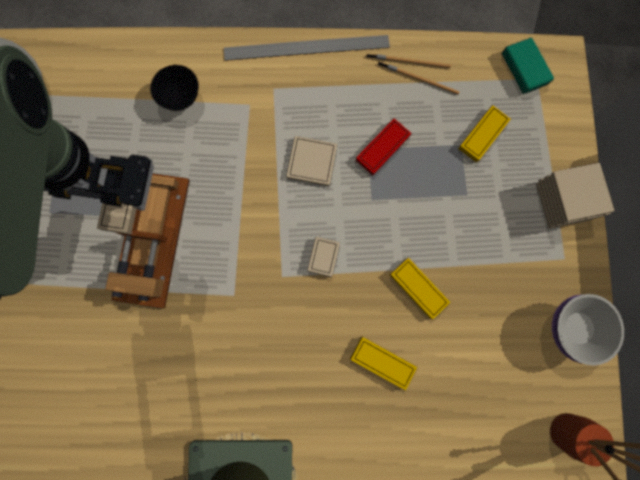

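The stop's top spans (275,156) to (356,172), the base end spans (261,144) to (370,143), and the tile spans rows 178–400. I'll convert these to tool-frame offsets.

```bash
python3 - <<'E'
from h import *
d=np.load("wrist_3.npz")
crop(d["image"],240,130,400,220,5,"pics/wc.png"); crop(d["image"],240,360,400,420,5,"pics/wd.png")
q=np.array([523.7,178.1,190.]);r=Ro.from_euler("z",-8,degrees=True).as_matrix()@np.diag([1,-1,-1])
f=lambda uv,z:np.round((plane(d,uv,z)-q)@r,1)[:,:2].tolist()
print("base",f([(261,144),(370,143)],14));print("stop out/in",f([(275,156),(356,155),(275,172),(356,172)],42))
print("tile",f([(267,178),(371,177),(364,398.5),(270,400)],185))
E
```

```text
base [[81.4, -53.9], [82.3, 47.2]]
stop out/in [[70.1, -37.8], [70.9, 31.5], [56.7, -38.1], [56.6, 31.8]]
tile [[58.4, -24.4], [58.9, 23.5], [-59.5, 24.1], [-60.5, -27.2]]
```

View pics/wc.png

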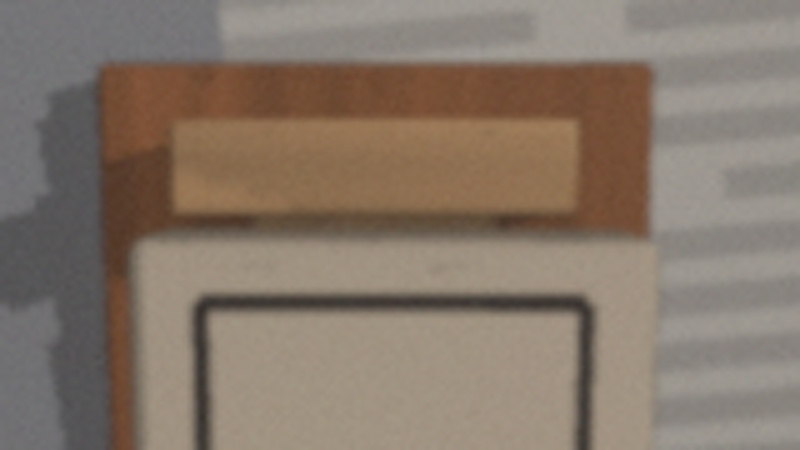

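View pics/wd.png

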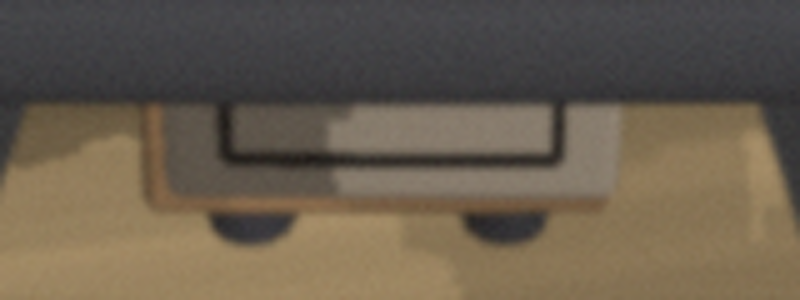

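Emit:
{"name": "drive_tool", "arguments": {"dp": [[1.2,-0.15,0],[1.2,0,0],[0,0,2.5],[0,0,3],[0,0,3],[0,0,2],[0,0,1],[0,0,0.4]], "dr": [[0,0,0],[0,0,0],[0,0,0],[0,0,0],[0,0,0],[0,0,0],[0,0,0],[0,0,0]]}}

```text
clock: 7.48
position: [548.7, 176.4, 71.1]
tcp_rot: [0.998, -0.07, -0.0, 0.0]
force: [0.0, 0.4, -2.8]
finger_gap: 0.528
```

Emit:
{"name": "drive_tool", "arguments": {"dp": [[0,0,0],[0,0,0]], "dr": [[0,0,0],[0,0,0]]}}

```text
clock: 7.72
position: [549.1, 176.6, 72.5]
tcp_rot: [0.998, -0.07, 0.001, -0.0]
force: [0.6, -0.4, -3.3]
finger_gap: 0.527
```

```bash
python3 - <<'E'
from h import *
p,r=st()
for n in ("wrist","top","scene"): d=snap(n,"4")
crop(d["image"],350,90,510,250,3.7,"pics/s4c.png")
crop(np.load("top_4.npz")["image"],80,150,220,320,3.5,"pics/t4c.png")
E
```

```text
t 7.72 p [549.1 176.6  72.5] yaw -8.03 z [ 0.002  0.    -1.   ] F [ 0.6 -0.4 -3.3] gap 0.527 q [ 0.16  0.38  1.67 -0.    1.09  1.87]
```

View pics/wrist_4.png

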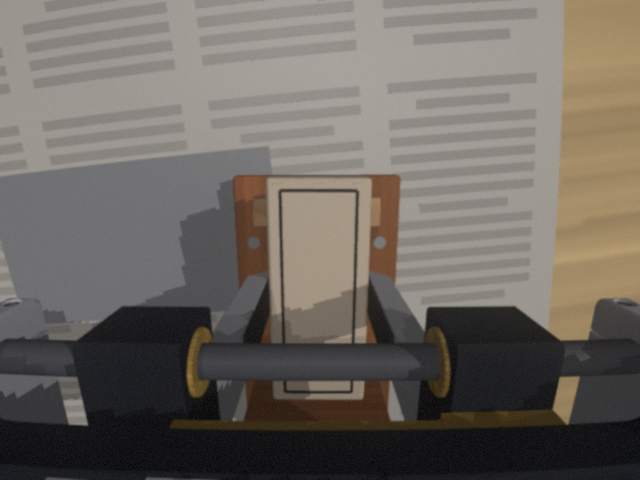

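View pics/s4c.png

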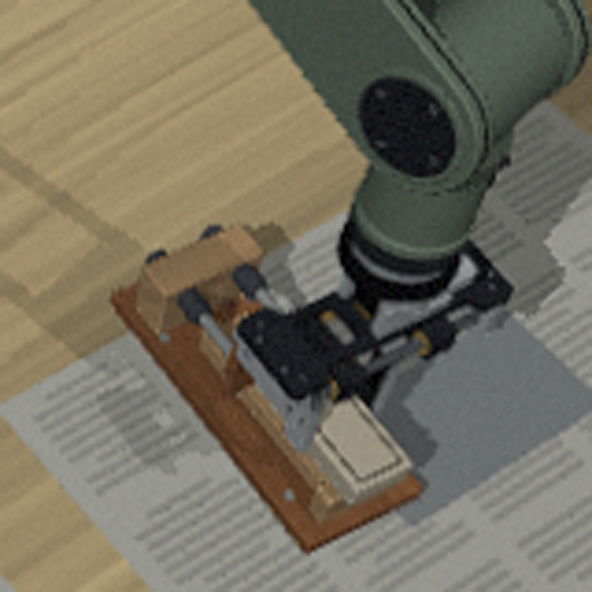

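View pics/t4c.png

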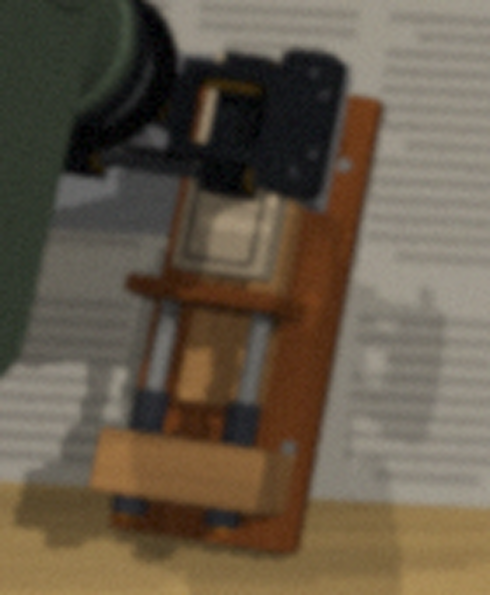

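```bash
python3 - <<'E'
from h import *
d=np.load("wrist_4.npz")
crop(d["image"],225,160,415,260,4.2,"pics/w4c.png")
q=np.array([549.1,176.6,72.]);r=Ro.from_euler("z",-8,degrees=True).as_matrix()@np.diag([1,-1,-1])
f=lambda uv,z:np.round((plane(d,uv,z)-q)@r,1)[:,:2].tolist()
print("base",f([(235,177),(400,177),(238,300),(397,250)],14));print("stop",f([(253.5,213),(380,213),(253.5,226),(380,225)],42))
print("screw",f([(254,243),(380,242.5)],14))
print("tile",f([(267,178),(371,177),(364,398.5),(270,400)],67))
E
```

```text
base [[56.8, -52.0], [56.7, 49.3], [-24.0, -54.5], [10.5, 49.7]]
stop [[38.5, -36.2], [38.5, 32.8], [31.3, -36.5], [31.8, 33.1]]
screw [[15.1, -42.0], [15.4, 38.5]]
tile [[58.5, -24.6], [58.9, 23.5], [-59.7, 24.1], [-60.7, -27.4]]
```

View pics/w4c.png

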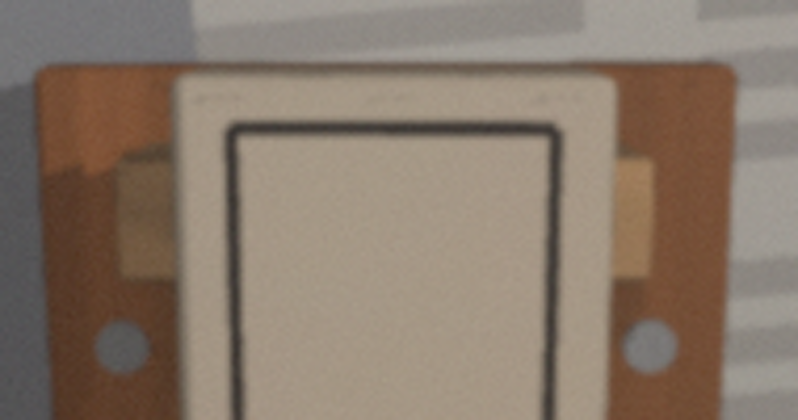

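The tile sits about 27 mm short of the seat and about 0.6 mm off centre, and its bottom clears the stop. Now I'll push the jaw.

Emit:
{"name": "drive_tool", "arguments": {"dp": [[-0.4,-0.05,0],[-0.4,0,0],[-0.5,0,0],[-0.5,0,0],[-0.5,0,0],[-0.5,0,0],[-0.4,0,0],[0,0,0]], "dr": [[0,0,0],[0,0,0],[0,0,0],[0,0,0],[0,0,0],[0,0,0],[0,0,0],[0,0,0]], "newtons": 45}}

```text
clock: 8.88
position: [517.4, 181.4, 72.0]
tcp_rot: [0.998, -0.07, 0.001, -0.0]
force: [5.6, -0.8, -4.6]
finger_gap: 0.526
```

```bash
python3 - <<'E'
from h import *
p,r=st()
for n in ("wrist","top","scene"): d=snap(n,"5")
crop(d["image"],350,90,510,250,3.7,"pics/s5c.png")
crop(np.load("top_5.npz")["image"],80,150,220,320,3.5,"pics/t5c.png")
E
```

```text
t 8.88 p [517.4 181.4  72. ] yaw -8.02 z [ 0.003 -0.    -1.   ] F [ 5.6 -0.8 -4.6] gap 0.526 q [ 0.18  0.33  1.74 -0.    1.07  1.89]
```

View pics/wrist_5.png

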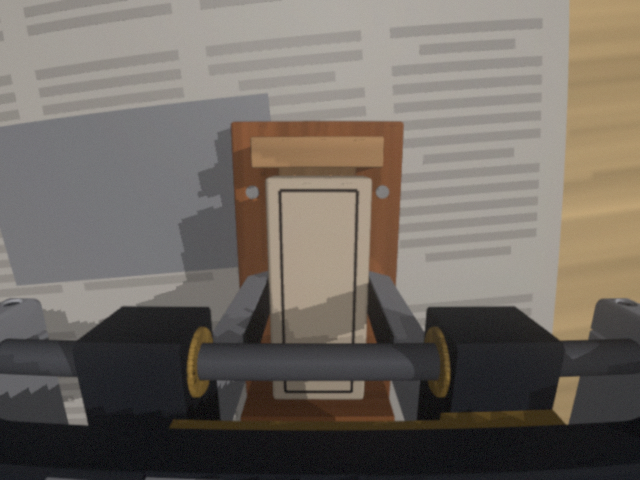

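View pics/t5c.png

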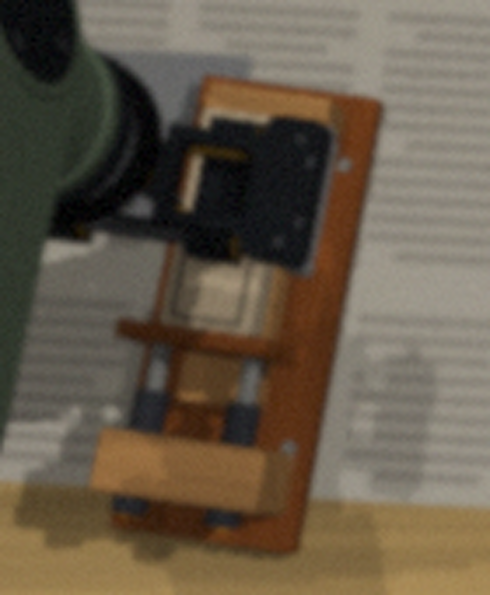

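View pics/s5c.png

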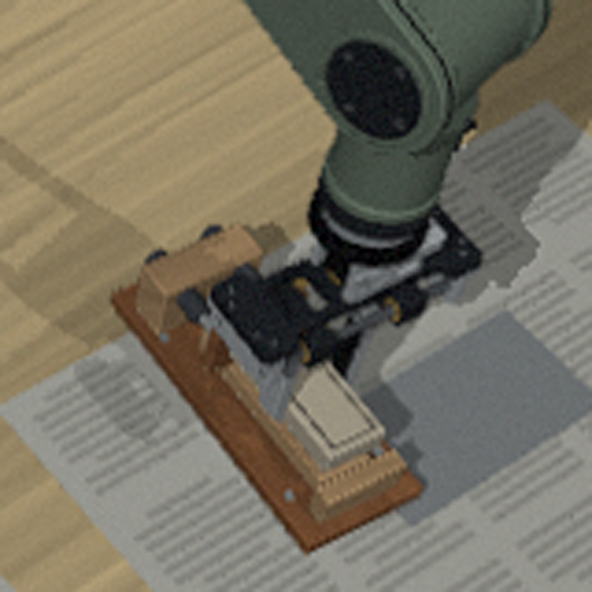

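The jaw is pushed back: 5.6 N along the holder means about 25 mm. The stop's inner edge is at row 166 and the tile's end at row 177. I'll check the clearance before lowering.

```bash
python3 - <<'E'
from h import *
d=np.load("wrist_5.npz")
q=np.array([517.4,181.4,72.]);r=Ro.from_euler("z",-8,degrees=True).as_matrix()@np.diag([1,-1,-1])
f=lambda uv,z:np.round((plane(d,uv,z)-q)@r,1)[:,:2].tolist()
print("stop in",f([(251.5,166),(383.5,166),(252,137),(383,138)],42),"base",f([(233,122),(403,122)],14),"screw",f([(252,192),(383,192)],14))
print("bed",f([(279,172),(356,172)],30))
print("tile",f([(267,177),(371,177)],67))
E
```

```text
stop in [[63.7, -36.2], [63.6, 33.6], [78.5, -35.4], [78.0, 32.8]] base [[89.1, -51.5], [89.1, 49.4]] screw [[47.7, -41.8], [47.6, 39.1]]
bed [[60.2, -23.0], [60.2, 20.4]]
tile [[58.9, -24.5], [58.9, 23.4]]
```

There is 4.5 mm of clearance to the stop and the lateral offset is about 0.5 mm, so I'll lower.

Emit:
{"name": "drive_tool", "arguments": {"dp": [[0,-0.03,0.4],[0,0,0.4],[0,0,0.3],[0,0,0.2],[0,0,0.15],[0,0,0.1],[0,0,0],[0,0,0]], "dr": [[0,0,0],[0,0,0],[0,0,0],[0,0,0],[0,0,0],[0,0,0],[0,0,0],[0,0,0]]}}

```text
clock: 10.02
position: [518.3, 182.0, 57.1]
tcp_rot: [0.998, -0.07, 0.002, -0.0]
force: [5.3, -1.0, -1.9]
finger_gap: 0.53
```

```bash
python3 - <<'E'
from h import *
p,r=st()
E
```

```text
t 10.03 p [518.3 182.   57.1] yaw -8.04 z [ 0.004  0.001 -1.   ] F [ 5.3 -1.  -1.9] gap 0.53 q [ 0.18  0.35  1.75 -0.    1.04  1.89]
```

Emit:
{"name": "drive_tool", "arguments": {"dp": [[0,0,0.1],[0,0,0],[0,0,0]], "dr": [[0,0,0],[0,0,0],[0,0,0]]}}

```text
clock: 10.4
position: [518.3, 182.0, 56.2]
tcp_rot: [0.998, -0.07, 0.002, -0.0]
force: [5.2, 0.5, 0.0]
finger_gap: 0.526
```

Emit:
{"name": "drive_tool", "arguments": {"dp": [[0,0,0.05],[0,0,0],[0,0,0]], "dr": [[0,0,0],[0,0,0],[0,0,0]]}}

```text
clock: 10.78
position: [518.3, 182.0, 55.7]
tcp_rot: [0.998, -0.07, 0.002, -0.0]
force: [5.7, -0.9, 0.1]
finger_gap: 0.525
```

Emit:
{"name": "drive_tool", "arguments": {"dp": [[0,0,0.07],[0,0,0],[0,0,0]], "dr": [[0,0,0],[0,0,0],[0,0,0]]}}

```text
clock: 11.15
position: [518.3, 182.1, 55.4]
tcp_rot: [0.998, -0.07, 0.002, -0.0]
force: [4.7, -1.2, 5.3]
finger_gap: 0.526
```

```bash
python3 - <<'E'
from h import *
p,r=st()
d=snap("wrist","6");d=snap("scene","6")
crop(d["image"],350,90,510,250,3.7,"pics/s6c.png")
E
```

```text
t 11.15 p [518.3 182.1  55.4] yaw -8.04 z [ 0.004  0.001 -1.   ] F [ 4.7 -1.2  5.3] gap 0.526 q [0.18 0.36 1.75 0.   1.04 1.89]
```

View pics/wrist_6.png

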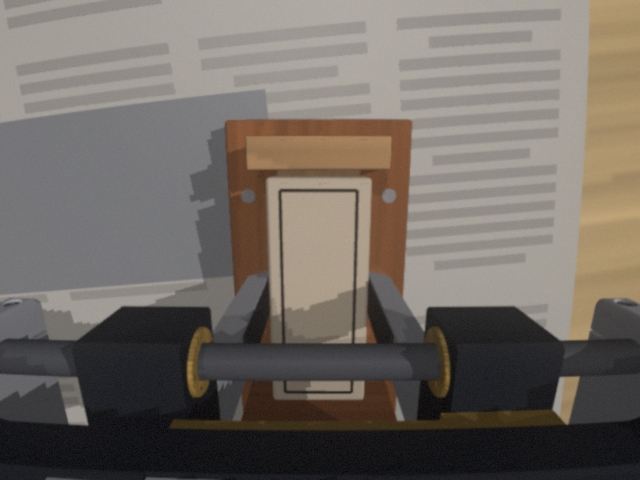

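View pics/s6c.png

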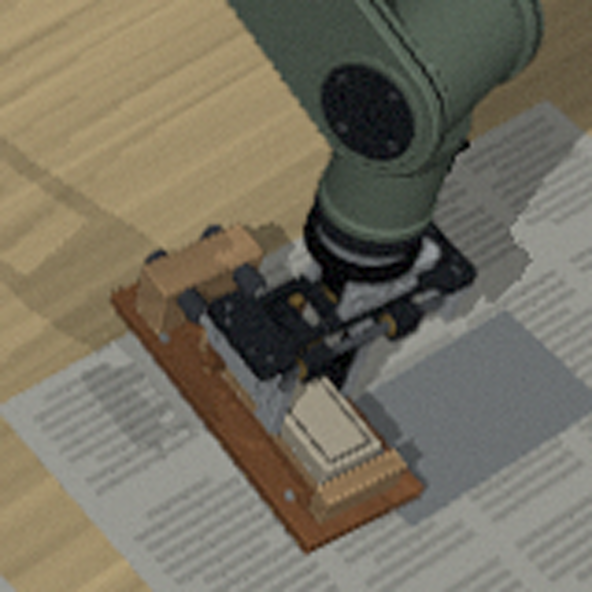

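The tile is on the bed (contact about 8 N). I'll slide it gently back to the stop.

Emit:
{"name": "drive_tool", "arguments": {"dp": [[0.1,0,-0.03],[0.1,0,0],[0.1,0,0],[0,0,0],[0,0,0]], "dr": [[0,0,0],[0,0,0],[0,0,0],[0,0,0],[0,0,0]]}}

```text
clock: 11.88
position: [518.5, 182.0, 55.4]
tcp_rot: [0.998, -0.07, -0.001, -0.0]
force: [-3.0, 0.1, 11.1]
finger_gap: 0.531
```

Emit:
{"name": "drive_tool", "arguments": {"dp": [[0.07,0,0],[0,0,0],[0,0,0]], "dr": [[0,0,0],[0,0,0],[0,0,0]]}}

```text
clock: 12.25
position: [518.6, 182.0, 55.4]
tcp_rot: [0.998, -0.07, -0.002, -0.0]
force: [-4.3, 0.0, 13.0]
finger_gap: 0.531
```

Emit:
{"name": "drive_tool", "arguments": {"dp": [[0,0,-0.1],[0,0,0],[0,0,0]], "dr": [[0,0,0],[0,0,0],[0,0,0]]}}

```text
clock: 12.62
position: [520.0, 181.8, 55.4]
tcp_rot: [0.998, -0.07, -0.0, -0.0]
force: [0.6, 2.0, 5.8]
finger_gap: 0.527
```

Emit:
{"name": "drive_tool", "arguments": {"dp": [[0,0,-0.05],[0,0,0],[0,0,0]], "dr": [[0,0,0],[0,0,0],[0,0,0]]}}

```text
clock: 13.0
position: [520.6, 181.6, 55.4]
tcp_rot: [0.998, -0.07, 0.0, -0.0]
force: [4.7, 3.4, -0.2]
finger_gap: 0.524
```

```bash
python3 - <<'E'
from h import *
p,r=st()
d=snap("wrist","7");crop(d["image"],210,110,430,230,3.5,"pics/w7c.png")
E
```

```text
t 13.0 p [520.6 181.6  55.4] yaw -8.05 z [ 0.001  0.001 -1.   ] F [ 4.7  3.4 -0.2] gap 0.524 q [0.18 0.36 1.74 0.   1.04 1.89]
```

View pics/w7c.png

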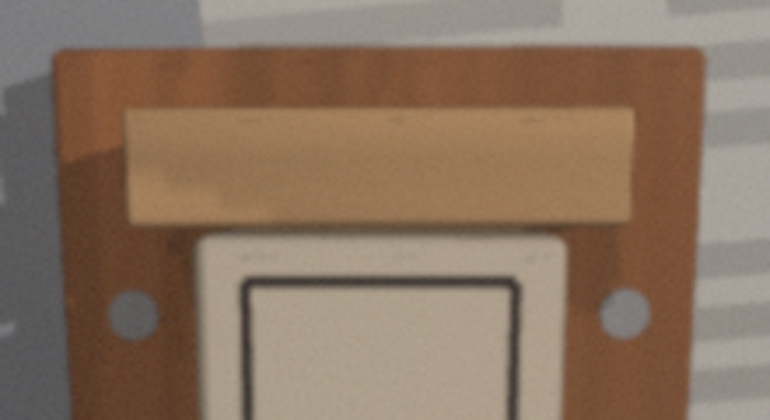

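Emit:
{"name": "drive_tool", "arguments": {"dp": [[0.1,0,0],[0.08,0,0],[0,0,0],[0,0,0]], "dr": [[0,0,0],[0,0,0],[0,0,0],[0,0,0]]}}

```text
clock: 13.55
position: [521.5, 181.3, 55.4]
tcp_rot: [0.998, -0.07, -0.001, -0.0]
force: [-0.6, 5.2, 3.0]
finger_gap: 0.524
```

```bash
python3 - <<'E'
from h import *
p,r=st()
d=snap("wrist","8");crop(d["image"],210,110,430,230,3.5,"pics/w8c.png")
E
```

```text
t 13.55 p [521.5 181.3  55.4] yaw -8.04 z [-0.001  0.    -1.   ] F [-0.6  5.2  3. ] gap 0.524 q [0.18 0.36 1.74 0.   1.04 1.89]
```

View pics/w8c.png

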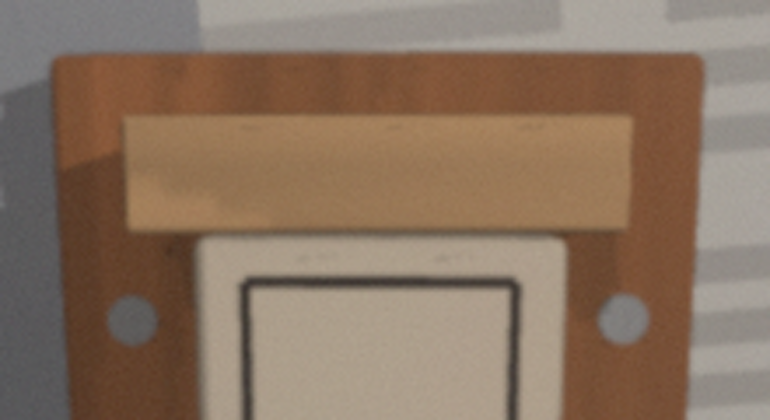

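Emit:
{"name": "drive_tool", "arguments": {"dp": [[0,-0.1,-0.03],[0,0,0],[0,0,0]], "dr": [[0,0,0],[0,0,0],[0,0,0]]}}

```text
clock: 13.98
position: [521.5, 181.3, 55.5]
tcp_rot: [0.998, -0.07, -0.001, 0.001]
force: [-1.4, 0.7, 1.9]
finger_gap: 0.529
```

Emit:
{"name": "drive_tool", "arguments": {"dp": [[0,0,0],[0,0,0],[0,0,0],[0,0,0],[0,0,0]], "dr": [[0,0,0],[0,0,0],[0,0,0],[0,0,0],[0,0,0]], "gripper": -0.4}}

```text
clock: 14.6
position: [522.2, 181.9, 55.8]
tcp_rot: [0.998, -0.07, -0.0, 0.0]
force: [-0.8, 0.5, 0.5]
finger_gap: 0.702
```

```bash
python3 - <<'E'
from h import *
p,r=st()
d=snap("wrist","9")
E
```

```text
t 14.6 p [522.2 181.9  55.8] yaw -8.03 z [-0. -0. -1.] F [-0.8  0.5  0.5] gap 0.702 q [ 0.18  0.36  1.73 -0.    1.04  1.89]
```

View pics/wrist_9.png

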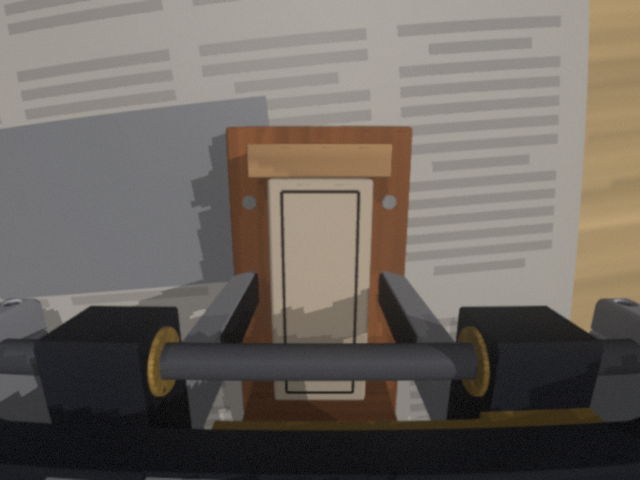

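The fingers are clear of the tile, and its end is at row 178, next to the stop's edge. I'll retreat upward, then go aside for a look.

Emit:
{"name": "drive_tool", "arguments": {"dp": [[0,0,-1],[0,0,-3],[0,0,-4],[0,0,-4],[0,0,-4],[0,-1,-2],[0,0,0],[0,0,0]], "dr": [[0,0,0],[0,0,0],[0,0,0],[0,0,0],[0,0,0],[0,0,0],[0,0,0],[0,0,0]]}}

```text
clock: 15.65
position: [522.9, 191.5, 234.9]
tcp_rot: [0.998, -0.07, -0.001, 0.0]
force: [-0.7, 0.6, 0.1]
finger_gap: 0.701
```

Emit:
{"name": "drive_tool", "arguments": {"dp": [[0,3,0],[0,5,0],[0,5,0],[0,5,0],[0,5,0],[0,3,0],[0,0,0],[0,0,0]], "dr": [[0,0,0],[0,0,0],[0,0,0],[0,0,0],[0,0,0],[0,0,0],[0,0,0],[0,0,0]]}}

```text
clock: 16.65
position: [486.6, -64.9, 234.8]
tcp_rot: [0.998, -0.07, -0.001, -0.001]
force: [0.5, -0.5, 0.4]
finger_gap: 0.7
```

```bash
python3 - <<'E'
from h import *
p,r=st()
d=snap("top","10");s=snap("scene","10")
crop(d["image"],90,160,210,320,3.7,"pics/t10c.png"); crop(s["image"],370,140,480,245,5,"pics/s10c.png")
E
```

```text
t 16.65 p [486.6 -64.9 234.8] yaw -8.04 z [-0.002  0.001 -1.   ] F [ 0.5 -0.5  0.4] gap 0.7 q [-0.31  0.02  1.73  0.    1.39  1.4 ]
```

View pics/t10c.png

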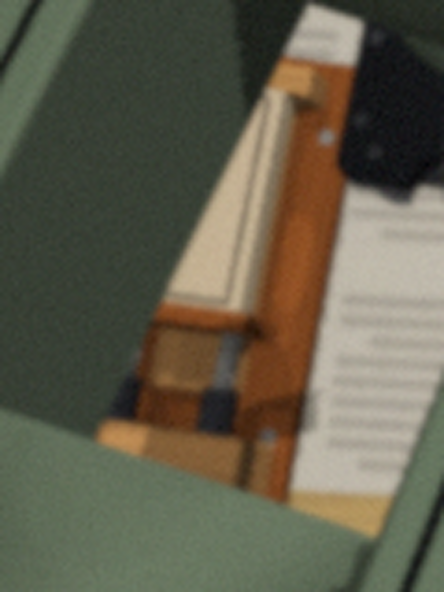

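View pics/s10c.png

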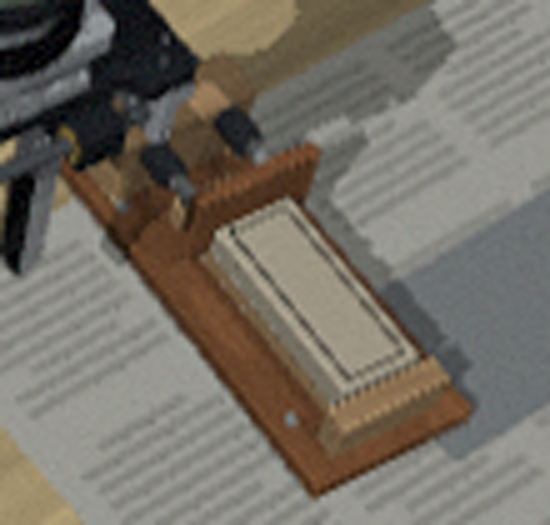

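The tile lies on the bed between the stop and the jaw. I'll move further aside for an unobstructed check.

Emit:
{"name": "drive_tool", "arguments": {"dp": [[0,4,0],[0,5,0],[0,5,0],[0,5,0],[0,5,0],[0,4,0],[0,0,0],[0,0,0]], "dr": [[0,0,0],[0,0,0],[0,0,0],[0,0,0],[0,0,0],[0,0,0],[0,0,0],[0,0,0]]}}

```text
clock: 17.75
position: [448.6, -341.5, 235.4]
tcp_rot: [0.998, -0.069, -0.0, -0.001]
force: [-0.6, 0.3, 0.2]
finger_gap: 0.699
```

```bash
python3 - <<'E'
from h import *
p,r=st()
d=snap("top","11");s=snap("scene","11")
crop(d["image"],90,160,210,320,3.7,"pics/t11c.png"); crop(s["image"],370,140,480,245,5,"pics/s11c.png")
for n,d,(x0,y0,x1,y1),smax in (("top",d,(110,170,190,250),105,),("scene",s,(405,175,460,225),85)):
    hsv=cv2.cvtColor(cv2.GaussianBlur(d["image"],(3,3),0),cv2.COLOR_RGB2HSV)[y0:y1,x0:x1]
    print(n,hsv[30,30],hsv[5,5])
E
```

```text
t 17.75 p [ 448.6 -341.5  235.4] yaw -7.96 z [-0.     0.001 -1.   ] F [-0.6  0.3  0.2] gap 0.699 q [-0.8   0.18  1.56  0.    1.41  0.91]
top [ 18  65 156] [ 30   4 125]
scene [ 21  42 159] [ 12 148 107]
```

View pics/t11c.png

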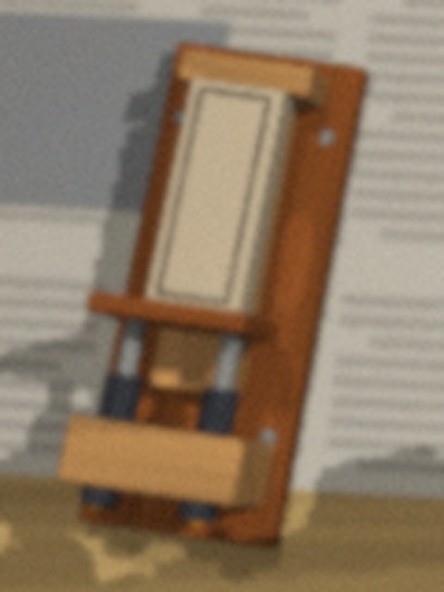

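View pics/s11c.png

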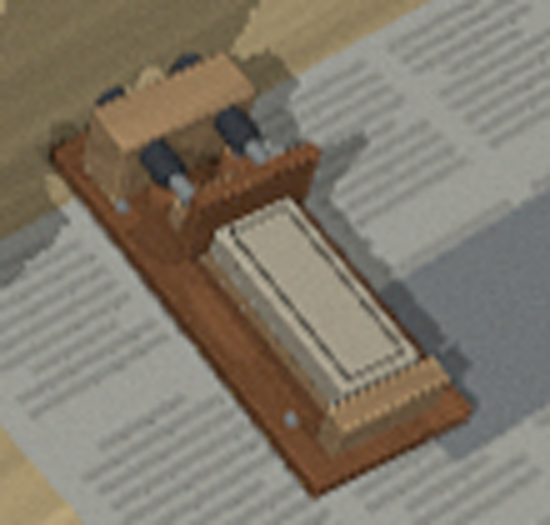

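```bash
python3 - <<'E'
from h import *
t=np.load("top_11.npz");s=np.load("scene_11.npz")
tc=lambda u,v:((u+.5)/3.7-.5+90,(v+.5)/3.7-.5+160)
sc=lambda u,v:((u+.5)/5-.5+370,(v+.5)/5-.5+140)
a=np.radians(172);M=np.array([[np.cos(a),np.sin(a)],[-np.sin(a),np.cos(a)]])
H=lambda P:((P[:,:2]-[523.3,179])@M.T).round(1).tolist()
print("top tile",H(plane(t,[tc(*p) for p in [(190,82),(286,95),(245,312),(148,298)]],50)))
print("top jaw",H(plane(t,[tc(*p) for p in [(90,294),(272,322)]],79)),"stop",H(plane(t,[tc(*p) for p in [(178,80),(312,103)]],42)))
print("scene tile",H(plane(s,[sc(*p) for p in [(418,355),(342,400),(215,238),(292,200)]],50)))
E
```

```text
top tile [[-56.7, -26.3], [-56.9, 24.9], [58.1, 26.3], [58.1, -24.4]]
top jaw [[62.6, -40.8], [63.4, 51.3]] stop [[-58.7, -36.4], [-56.4, 36.3]]
scene tile [[-58.4, -27.2], [-62.2, 25.0], [56.1, 23.8], [57.4, -28.2]]
```

```bash
python3 -c "
from bench import env
print(env.hand_in())"
```

```text
the job is handed in; nothing more can be done
None
```

The long cream tile is clamped in the holder, and I handed the job in at about 18 s on the clock. I used the held tile's end to push the jaw back about 25 mm. I then lowered the tile onto the bed, slid it back to within about 1 mm of the stop and let go. The arm then moved well clear.

**Last checks (top and scene views):**
- **Position:** the tile lies flat between the stop and the jaw, lengthwise, with its ends at about ±58 mm along the holder, where ±60 is nominal.
- **Centring:** the top view puts it within about 0.5 mm of centre across the width. The scene view reads about 1.7 mm off, which is within the camera calibration and my corner-picking accuracy.
- **Jaw:** its face is at about +63 mm, where +60 is expected with the tile clamped.
- **Forces:** readings stayed below about 15 N throughout. The first slide towards the stop stuck from friction on the bed, so I eased off the downward pressure and it then moved.

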